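# Snap the blue bead tube into the clip stand

## Robot

A 6-joint arm with a two-finger parallel gripper is mounted at the origin on the work surface. World frame = base frame: x ahead of the robot, y to its left, z up, the work surface at z = 0. Lengths are in mm, angles in rad, forces in N, time in s.
With the tool pointing down it reaches from about 350 to 975 mm from the base axis. Payload 7.1 kg.
Tool frame: the origin (TCP) lies on the front face of the gripper's body, between the roots of the fingers; the fingertips stand 80 mm ahead of it and the grasp point (between the pads) lies 61 mm ahead of it; z points along the fingers, y is the line along which they close (so a half turn about z gives the same grasp; the last joint's range is limited). The gripper opens to 88 mm and grips with 3 to 60 N. Pads are 20 mm wide; open, the fingers measure 115 mm over their backs; the gripper's body (75 mm by 178 mm) begins 61 mm behind the grasp point.
Start: joints at [-1.282, 0.423, 1.63, -0, 1.089, -0.019], TCP at [189.37, -595.604, 302.675] pointing down, gripper open.
Joint ranges: [-3, 3], [-0.9, 2.11], [0.09, 2.58], [-1.31, 4.45], [0.11, 2.69], [-2.54, 2.54]. Speed limits (rad/s): [2.39, 2.39, 3.01, 3.14, 3.14, 3.14].

## Interface

Orientations are given as a rotation vector (axis times angle).
In Python, from workcell import readout, vision, close_job gives the robot as it stands.
- The arm moves only by the tool servo_tool, never from a script. Its argument "plan" is a list that holds one entry, the list of rows, each a list of 7 numbers: the gripper command: -1 is fully open, 1 is shut, values between are in proportion, then the shift along the world's x, y, z in units of 40 mm (1.0 is 40 mm), then the turn, a rotation vector about the world's x, y, z in units of 5 degrees (1.0 is 5 degrees). A call has 1 to 5 rows; each row shifts and turns the commanded pose from where the row before left it; what a row does not reach is not made up. A row lasts 1/12 s, in which the tool goes at most 41.7 mm and 7.16 degrees, less where a joint would pass 70% of its speed; a pose out of reach is approached as far as the arm can. A call is refused whole if a number of a shift passes 1 or a number of a turn 1, either way. A call with a gripper value outside its range is refused whole. The fingers move at their own pace and stop on an object; the grip force is fixed at half the most. Time passes only in rows, so rows that do not move let the fingers close. It gives the time, the measured TCP pose, the force, the opening and the grip force at its end, in the units of the state.
- readout.get_obs(): the state, without advancing time (a new reading comes with each control period).
- vision.get_image(name): name is "scene" or "top" or "wrist"; returns the picture (480x640x3 uint8, red, green, blue); there is no depth.
- vision.camera_params(name): a dict with "fx", "fy", "cx", "cy" (pixels), "D" ([k1, k2, p1, p2, k3] as OpenCV has them; the pictures are not rectified), "rvec" (rotation vector, rad) and "tvec" (3), from world to camera coordinates, as OpenCV has them; the wrist camera has in their place "hand_eye" (4x4, takes a point from camera to tool coordinates, whose origin is the TCP and whose axes are the flange's). Camera axes: x right, y down, z forward; pixel columns grow to the right and rows downward; lengths in mm; the calibration is good to about 2 mm. A picture is of the moment at which its call begins: read the wrist's pose just before it. camera_params takes no time and is no camera call.
- close_job(): hands the job in; it is judged then, once.
The state is a dict: "t": time; "qpos": joint angles; "qvel": joint speeds; "joint_torque": joint torques, N m; "ee_pos": TCP position; "orientation": TCP orientation; "ft_force": force on the tool from outside, world axes, zero at the start; "moment": the same for the moment, N m; "width": finger opening in mm; "grasp_force": force on a finger pad.
Only numpy, scipy, OpenCV 4.12 (cv2) and the standard library are available. Lean on these libraries where they do the work, as an engineer would, in place of code of your own. Each camera call takes 0.05 s, during which the arm holds its last target. There are 200 camera calls.

## Task

Take the blue bead tube from the table, lay it along the two empty spring clips on the yellow head of the clip stand and push it straight down until it snaps fully home and level in both clips, then stop pushing at once: the head sits on a soft rubber mount that must never be squashed down to its end stop. Let go of the tube and leave the other things on the table where they are.

Things in the scene. Friction and masses are not known exactly. Their poses are not given: they have to be found in the camera images.
- blue_tube: THE TUBE TO CLIP IN. bead tube: a blue round tube 22 mm in diameter with a white 24 x 24 x 10 mm square cap on each end, 124 mm long overall (104 mm of bare tube between the caps), about 60 g, lying on the table. Origin at the middle of the tube, on its centre line (12 mm above the table as it lies); x runs along the tube (either end is the same).
- red_tube: Bystander, same shape as the blue one. bead tube: a red round tube 22 mm in diameter with a white 24 x 24 x 10 mm square cap on each end, 124 mm long overall (104 mm of bare tube between the caps), about 60 g, lying on the table. Origin at the middle of the tube, on its centre line (12 mm above the table as it lies); x runs along the tube (either end is the same).
- green_tube: Bystander, same shape as the blue one. bead tube: a green round tube 22 mm in diameter with a white 24 x 24 x 10 mm square cap on each end, 124 mm long overall (104 mm of bare tube between the caps), about 60 g, lying on the table. Origin at the middle of the tube, on its centre line (12 mm above the table as it lies); x runs along the tube (either end is the same).
- stand_foot (a point): Clip stand, fixed to the table: dark steel foot 120 (x) x 100 (y) x 14 mm, a sleeve 26 mm across rising from it to 56 mm above the table, a thumbscrew on its +y side, a steel column, and a yellow head on top. Point: middle of the foot's upper face, 14 mm above the table. x runs along the line that the clipped tube lies on, z up the column; y = 0 is the clips' middle plane.
- head_low (a point): Yellow head: bar 100 (x) x 24 x 10 mm with a V-topped seat post (10 x 24 mm) at x = -40 and +40 mm, each with a spring clip open upwards; the tube's caps go outside the posts (7 mm play). HEAD HEIGHT IS NOT REPORTED: the column is clamped 0 to 24 mm up; feel or look for it. This point, fixed to the stand, is where a home tube's middle is at 0 mm (117 mm over the table). Axes as the stand's.
- head_high (a point): Where a fully home tube's middle lies if the column is clamped at its highest (141 mm above the table); fixed to the stand, axes as the stand's. The true home height is anywhere between head_low and here. Room for fingers under the tube: 70 mm along x between the posts, down to the bar 37 mm below the tube's centre line.
- touch_high (a point): How a clip feels: jaw rollers 8 mm across, 11.5 mm either side of y = 0, 6 mm above home height. A descending tube first touches them 15.5 mm above home, resistance peaks at 8 to 13 N (both clips together, head sunk 3 mm) after 8 to 11 mm, is gone after 12 to 15 mm, then the jaws draw it down to the Vs; follow it down. This point is the first touch for the highest column setting.
- head (a joint): How far the stand's head has been pressed down on its rubber mount, in metres: 0 at rest (unloaded), end stop at 0.007. Stiffness about 3 N per mm (about 20 N at 0.0063); springs back by itself.
- jaw1 (a joint): Jaw 1: sprung jaw of a clip at x = -40 mm, y = + side, in metres: 0 = at rest, grows as the jaw is spread outwards. Largest (about 0.003) just when the tube's centre line passes the jaw's roller; settles at about 0.0018 when the tube is snapped fully home; back at 0 when the clip is empty.
- jaw2 (a joint): Jaw 2: sprung jaw of a clip at x = -40 mm, y = - side, in metres: 0 = at rest, grows as the jaw is spread outwards. Largest (about 0.003) just when the tube's centre line passes the jaw's roller; settles at about 0.0018 when the tube is snapped fully home; back at 0 when the clip is empty.
- jaw3 (a joint): Jaw 3: sprung jaw of a clip at x = +40 mm, y = + side, in metres: 0 = at rest, grows as the jaw is spread outwards. Largest (about 0.003) just when the tube's centre line passes the jaw's roller; settles at about 0.0018 when the tube is snapped fully home; back at 0 when the clip is empty.
- jaw4 (a joint): Jaw 4: sprung jaw of a clip at x = +40 mm, y = - side, in metres: 0 = at rest, grows as the jaw is spread outwards. Largest (about 0.003) just when the tube's centre line passes the jaw's roller; settles at about 0.0018 when the tube is snapped fully home; back at 0 when the clip is empty.
- tea_glass: Bystander: empty drinking glass, 72 mm across, 90 mm tall; origin at the centre of its underside.
- pliers: Bystander: small pliers with blue handles, about 155 mm long, 12 mm thick, lying flat; origin under the pivot, jaws towards its x.
- bead_dish: Bystander: round yellow dish, 150 mm across, 18 mm high; origin at the centre of its underside.
- bead_jar: Bystander: amber glass jar with a white lid, 56 mm across, 55 mm tall; origin at the centre of its underside.
There are look-alikes about, which are no part of the job. Leave any pink or turquoise look-alike of the blue_tube alone.

How it is judged (in metres and radians):
On the way:
1. the blue tube has been picked up off the table (height (world z) of blue_tube above 0.06 m), for 0.1 s.
At the end, for the whole second after the job is handed in: The blue tube is at rest, home in both clips: along them within 0.1 rad, its middle within 12 mm along x and 4 mm across, its height from 4 mm below head_low to 3 mm above head_high, all four jaws spread 0.6 to 2.6 mm by it, the head sprung back (pressed under 1.5 mm) (x of blue_tube in the frame of stand_foot between -0.012 and 0.012 m and y of blue_tube in the frame of stand_foot between -0.004 and 0.004 m and z of blue_tube in the frame of head_low above -0.004 m and z of blue_tube in the frame of head_high below 0.003 m and angle between the x axis of blue_tube and the x axis of stand_foot, either way round below 0.1 rad and value of joint head below 0.0015 m and linear speed of blue_tube below 0.01 m/s and value of joint jaw1 between 0.0006 and 0.0026 m and value of joint jaw2 between 0.0006 and 0.0026 m and value of joint jaw3 between 0.0006 and 0.0026 m and value of joint jaw4 between 0.0006 and 0.0026 m); the robot touches nothing.
It fails at once if the stand's head is pressed down almost to its end stop (more than 6.3 of 7 mm, about 20 N): pushed too hard (value of joint head above 0.0063 m).
It fails at once if one of the other things on the table (red or green tube, glass, pliers, dish, jar) is moved more than 20 mm (distance of any of red_tube, green_tube, tea_glass, pliers, bead_dish, bead_jar from where it was at the start of the episode above 0.02 m).
It also fails if it takes over 51 s, if anything falls off the work surface, if the arm or the gripper's body presses on something with over 40 N, if the wrist force passes 120 N, or if a joint passes its speed limit or range.

## Working session

There is one attempt and no reset: what is moved stays moved. The work goes in short steps, Python scripts to look and compute and a tool call to move; the robot and the scene stay as the last step left them, time stands still between calls to the robot, and variables do not carry over. Pictures are saved under pics/ and viewed, at most 10 in all, crops included, and the job is handed in when it is done.

Besides the shell and the picture viewer there is one more tool, called after "Request:" as a command line: name --argument value ..., lists and objects as JSON in quotes. servo_tool: Moves the arm, as the interface text tells. Its arguments: {"type":"object","properties":{"plan":{"type":"array"}},"required":["plan"]}

```bash
mkdir -p pics; python3 - <<'E'
from workcell import readout, vision
import cv2, pickle
o=readout.get_obs(); print({k:o[k] for k in ('t','ee_pos','orientation','ft_force','width')})
d={}
for n in ('scene','top'):
    im=vision.get_image(n); d[n]=(im,vision.camera_params(n)); cv2.imwrite(f'pics/{n}0.png',im[:,:,::-1]); print(n,d[n][1])
print(vision.camera_params('wrist'))
pickle.dump(d,open('d.pkl','wb'))
E
```

```text
{'t': 0.0, 'ee_pos': array([ 189.24192101, -595.20465692,  301.89825719]), 'orientation': array([-3.10294776e+00, -4.81370296e-01,  3.53096585e-04]), 'ft_force': array([ 0.04491757, -0.40818254,  0.62759581]), 'width': 87.73796410537071}
scene {'fx': 442.8648480843234, 'fy': 442.8648480843234, 'cx': 316.3220592209307, 'cy': 243.64486531348916, 'D': array([-0.03494455,  0.        ,  0.        ,  0.        ,  0.        ]), 'rvec': array([ 1.83688627,  1.21047563, -0.6592482 ]), 'tvec': array([-268.98310346, -161.50772596, 1557.57012341])}
top {'fx': 476.0204317992388, 'fy': 476.0204317992388, 'cx': 319.64653070760096, 'cy': 240.0880403108991, 'D': array([-0.06498469,  0.        ,  0.        ,  0.        ,  0.        ]), 'rvec': array([ 2.00149327, -2.21257069,  0.24595464]), 'tvec': array([ 94.05209474, 577.66607048, 941.71328997])}
{'fx': 395.15091926725154, 'fy': 395.15091926725154, 'cx': 323.2210641483079, 'cy': 238.3257421785277, 'D': array([-0.06780865,  0.        ,  0.        ,  0.        ,  0.        ]), 'hand_eye': array([[ 1.27735224e-03, -9.68018837e-01, -2.50874272e-01,
         6.90812850e+01],
       [ 9.99999030e-01,  1.37573939e-03, -2.16804400e-04,
         2.81541707e-01],
       [ 5.55008362e-04, -2.50873752e-01,  9.68019655e-01,
        -8.31210167e+01],
       [ 0.00000000e+00,  0.00000000e+00,  0.00000000e+00,
         1.00000000e+00]])}
```

View pics/top0.png

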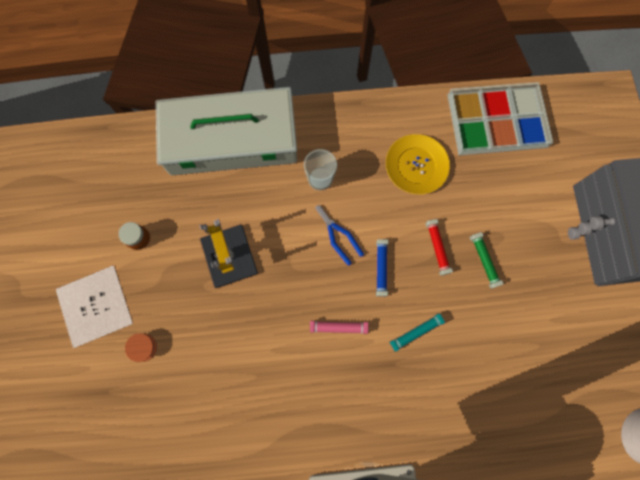

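View pics/scene0.png

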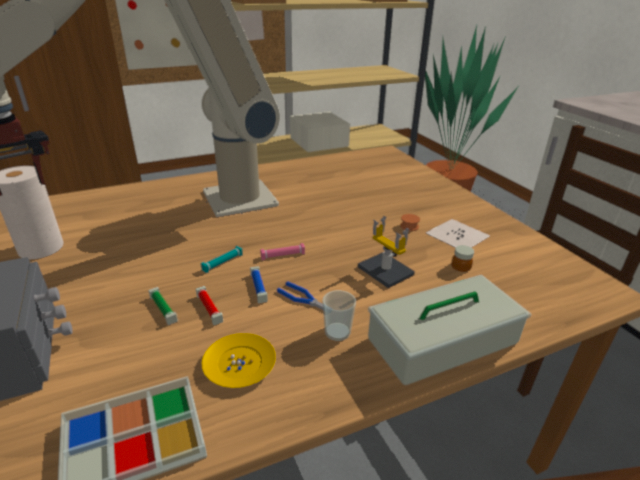

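Top view: the blue tube runs vertically from about (382,242) to (382,293), the pliers' handles are left of it at (345,245), and the stand's foot is at about (229,256) with the yellow head from (215,228) to (228,270). In the scene view the blue tube is at (259,284) and the head is at about (391,240).

```bash
cat > h.py <<'E'
import numpy as np, cv2
def ray(uv,p,ee=None,rv=None):
    K=np.array([[p['fx'],0,p['cx']],[0,p['fy'],p['cy']],[0,0,1.]])
    n=cv2.undistortPoints(np.array(uv,float).reshape(-1,1,2),K,p['D']).reshape(-1,2)
    d=np.c_[n,np.ones(len(n))]
    if ee is None:
        R=cv2.Rodrigues(p['rvec'])[0]; return -R.T@p['tvec'], d@R
    T=np.eye(4);T[:3,:3]=cv2.Rodrigues(np.array(rv))[0];T[:3,3]=ee
    T=T@p['hand_eye']; return T[:3,3], d@T[:3,:3].T
def onz(uv,z,p,ee=None,rv=None):
    c,d=ray(uv,p,ee,rv); return c+d*((z-c[2])/d[:,2])[:,None]
def mask(im,lo,hi,roi):
    h=cv2.cvtColor(im,cv2.COLOR_RGB2HSV); m=cv2.inRange(h,lo,hi); k=np.zeros_like(m)
    x0,y0,x1,y1=roi; k[y0:y1,x0:x1]=m[y0:y1,x0:x1]
    n,l,s,_=cv2.connectedComponentsWithStats(k); i=1+np.argmax(s[1:,4]); return (l==i).astype(np.uint8)
def pts(m): return np.argwhere(m)[:,::-1].astype(float)
def rect(m): return cv2.minAreaRect(np.argwhere(m)[:,::-1].astype(np.float32))
def tri(a,b):
    (c1,d1),(c2,d2)=a,b; d1,d2=d1[0],d2[0]
    s=np.linalg.lstsq(np.c_[d1,-d2],c2-c1,rcond=None)[0]; p,q=c1+s[0]*d1,c2+s[1]*d2
    return (p+q)/2,np.linalg.norm(p-q)
E
python3 - <<'E'
from h import *; import pickle
d=pickle.load(open('d.pkl','rb')); (t,tp),(s,sp)=d['top'],d['scene']
def ends(m):
    P=pts(m);c=P.mean(0);v=np.linalg.svd(P-c,full_matrices=False)[2][0];q=(P-c)@v
    return c,c+v*q.max(),c+v*q.min()
mb=mask(t,(105,120,40),(125,255,255),(370,235,395,300)); e=ends(mb); print('px',np.round(e,1),rect(mb))
w=onz(e,14,tp); print('tube',w.round(1),'len',np.linalg.norm(w[1]-w[2]), 'ang',np.arctan2(*(w[1]-w[2])[[1,0]]))
ms=mask(s,(105,120,40),(125,255,255),(245,262,272,305)); print('scene tube',onz(ends(ms),14,sp).round(1))
mf=mask(t,(0,0,0),(180,130,75),(190,215,265,295))
R=cv2.boxPoints(rect(mf)); w=onz(R,14,tp);print('foot px',R.round(),mf.sum());print(w.round(1),'mid',w.mean(0),[np.linalg.norm(w[i]-w[i-1]).round() for i in range(4)],[np.arctan2(*(w[i]-w[i-1])[[1,0]]).round(3) for i in range(4)])
my=mask(t,(20,120,90),(35,255,255),(195,215,245,285)); ys=mask(s,(20,120,90),(35,255,255),(360,210,420,255))
print('head px',np.round(ends(my),1),np.round(ends(ys),1),my.sum(),ys.sum())
print(tri(ray(ends(my)[0],tp),ray(ends(ys)[0],sp)))
a=np.vstack([cv2.resize(t[205:295,180:280,::-1],None,fx=4,fy=4),]);b=cv2.resize(s[205:295,345:445,::-1],None,fx=4,fy=4)
cv2.imwrite('pics/crop.png',np.hstack([a,b]))
E
```

```text
px [[381.5 266.8]
 [381.  287.9]
 [381.9 245.9]] ((381.44537353515625, 266.9127197265625), (8.310894012451172, 42.01142501831055), 1.6365771293640137)
tube [[ 521.9  -94.4   14. ]
 [ 475.9  -87.5   14. ]
 [ 568.4 -101.3   14. ]] len 93.51956354367583 ang 2.9938500874555976
scene tube [[512.5 -93.4  14. ]
 [557.  -99.4  14. ]
 [462.2 -86.7  14. ]]
foot px [[199. 238.]
 [242. 224.]
 [258. 274.]
 [215. 287.]] 1699
[[626.6 301.3  14. ]
 [649.  203.3  14. ]
 [534.1 175.5  14. ]
 [512.7 271.4  14. ]] mid [580.58075487 237.88981598  14.        ] [np.float64(118.0), np.float64(101.0), np.float64(118.0), np.float64(98.0)] [np.float64(0.257), np.float64(-1.346), np.float64(-2.905), np.float64(1.79)]
head px [[220.1 248.3]
 [227.2 271.7]
 [213.  225.4]] [[389.4 241.2]
 [405.  250.9]
 [373.8 231.6]] 558 382
(array([581.63415934, 242.38886296,  92.56155962]), np.float64(2.368027198182289))
```

View pics/crop.png

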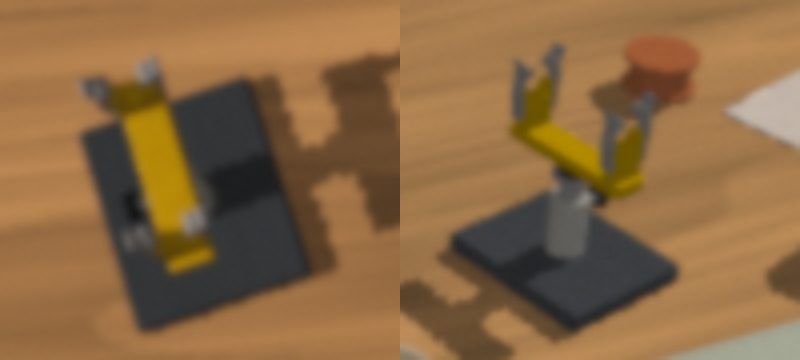

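The foot measures about 118 x 99 mm, which fits; its middle is at (580.6, 237.9) and it is yawed about 0.235 rad. The head bar is about 92 mm up. The tube is at about (520,-94), yaw about -0.15. I'll move over the tube.

Request:
servo_tool --plan '[[[-1, 0, 1, 0, 0, 0, -1], [-1, 0, 1, 0, 0, 0, -1], [-1, 0, 1, 0, 0, 0, -1], [-1, 0, 1, 0, 0, 0, -1], [-1, 0, 1, 0, 0, 0, -1]]]'

```text
t: 0.52
ee_pos: [188.9, -393.5, 302.1]
orientation: [-3.134, 0.209, 0.001]
ft_force: [0.5, 0.1, 0.5]
width: 88.0
grasp_force: 0.0
```

Request:
servo_tool --plan '[[[-0.2, 0.7, 0.64, -0.1, 0, 0, -0.2], [-0.2, 0.7, 0.64, -0.1, 0, 0, 0], [-0.2, 0.7, 0.64, -0.1, 0, 0, 0], [-0.2, 0.7, 0.64, -0.1, 0, 0, 0], [-0.2, 0.7, 0.64, -0.1, 0, 0, 0]]]'

```text
t: 0.93
ee_pos: [330.2, -266.1, 282.6]
orientation: [3.133, -0.23, 0.0]
ft_force: [0.3, -1.1, -1.3]
width: 58.2
grasp_force: 0.0
```

Request:
servo_tool --plan '[[[-0.2, 0.7, 0.64, -0.1, 0, 0, 0], [-0.2, 0.7, 0.64, -0.1, 0, 0, 0], [-0.2, 0.7, 0.64, -0.1, 0, 0, 0], [-0.2, 0.7, 0.64, -0.2, 0, 0, 0], [-0.2, 0.7, 0.64, -0.2, 0, 0, 0]]]'

```text
t: 1.35
ee_pos: [470.5, -137.9, 254.4]
orientation: [3.133, -0.229, 0.001]
ft_force: [0.5, -0.2, 0.0]
width: 52.6
grasp_force: 0.0
```

Request:
servo_tool --plan '[[[-0.2, 0.7, 0.64, -0.2, 0, 0, 0], [-0.2, 0.4, 0.3, -0.3, 0, 0, 0], [-0.2, 0, 0, 0, 0, 0, 0], [-0.2, 0, 0, 0, 0, 0, 0]]]'

```text
t: 1.68
ee_pos: [513.1, -101.2, 233.7]
orientation: [-3.133, 0.226, 0.004]
ft_force: [-0.2, 0.7, -0.1]
width: 52.6
grasp_force: 0.0
```

```bash
cat > tube.py <<'E'
from h import *; from workcell import readout, vision; import sys
def look(name):
    o=readout.get_obs(); im=vision.get_image('wrist'); cv2.imwrite(f'pics/{name}.png',im[:,:,::-1])
    return o,im,vision.camera_params('wrist')
E
python3 - <<'E'
from tube import *
o,im,p=look('w1'); ee,rv=o['ee_pos'],o['orientation']
print(ee.round(1),rv.round(3),o['qpos'].round(2),o['width'],o['t'])
m=mask(im,(105,120,40),(125,255,255),(0,0,640,480)); r=rect(m); print(r,m.sum())
B=cv2.boxPoints(r); w=onz(B,16,p,ee,rv); print(w.round(1))
c=onz([r[0]],16,p,ee,rv)[0]; E_=[(w[i]-w[i-1]) for i in range(4)]
print('c',c.round(1),[(np.linalg.norm(e).round(1),np.arctan2(e[1],e[0]).round(3)) for e in E_])
print('x dir yaw',2*np.arctan2(rv[1],rv[0]))
E
```

```text
[ 513.1 -101.2  233.7] [-3.133  0.226  0.004] [-0.22  0.37  1.9  -0.    0.87  1.5 ] 52.55589717826221 1.6833
((198.17478942871094, 143.24105834960938), (136.8421630859375, 65.433837890625), 51.76617431640625) 4074
[[621.7  28.1  16. ]
 [643.1 -16.4  16. ]
 [557.7 -63.8  16. ]
 [532.6 -18.4  16. ]]
c [589.8 -17.6  16. ] [(np.float64(100.5), np.float64(0.481)), (np.float64(49.4), np.float64(-1.121)), (np.float64(97.7), np.float64(-2.635)), (np.float64(51.8), np.float64(2.076))]
x dir yaw 6.1394534457347065
```

View pics/w1.png

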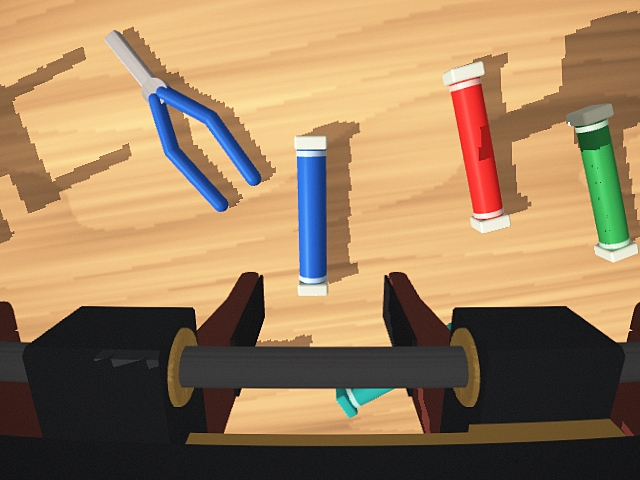

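The wrist view shows the blue tube upright with caps at (311,143) and (312,289). My mask took the pliers (150–260, 90–210), so I'll limit the region to the tube.

```bash
cat > t2.py <<'E'
from tube import *
im=cv2.imread('pics/w1.png')[:,:,::-1].copy(); p=vision.camera_params('wrist'); ee=np.array([513.1,-101.2,233.7]); rv=np.array([-3.133,.226,.004])
m=mask(im,(105,120,40),(125,255,255),(285,130,345,300)); P=pts(m); c=P.mean(0); v=np.linalg.svd(P-c,full_matrices=False)[2][0]; q=(P-c)@v
print(c,rect(m)); w=onz([c,c+v*q.max(),c+v*q.min()],14,p,ee,rv); e=w[1]-w[2]
print(w.round(1),'mid',((w[1]+w[2])/2).round(1),'len',np.linalg.norm(e),'yaw',np.arctan(e[1]/e[0]))
E
python3 t2.py
```

```text
[311.83520486 215.50075873] ((311.0, 216.5), (121.0, 28.0), 90.0)
[[522.7 -93.4  14. ]
 [472.2 -86.4  14. ]
 [568.1 -99.6  14. ]] mid [520.1 -93.   14. ] len 96.81358871459008 yaw -0.1371080871860931
```

Request:
servo_tool --plan '[[[-0.2, 0.18, 0.2, -0.5, 0, 0, 0.1], [-0.2, 0, 0, -0.9, 0, 0, 0], [-0.2, 0, 0, -0.9, 0, 0, 0], [-0.2, 0, 0, -0.8, 0, 0, 0], [-0.2, 0, 0, -0.4, 0, 0, 0]]]'

```text
t: 2.15
ee_pos: [518.0, -95.0, 92.3]
orientation: [-3.134, 0.218, 0.006]
ft_force: [-0.8, 0.0, 0.3]
width: 52.9
grasp_force: 0.0
```

Request:
servo_tool --plan '[[[-0.2, 0, 0, -0.22, 0, 0, 0], [-0.2, 0, 0, 0, 0, 0, 0], [-0.2, 0, 0, 0, 0, 0, 0]]]'

```text
t: 2.4
ee_pos: [520.5, -94.8, 86.6]
orientation: [3.134, -0.217, 0.001]
ft_force: [-0.2, 0.3, 1.0]
width: 52.7
grasp_force: 0.0
```

Request:
servo_tool --plan '[[[-0.2, 0, 0.04, -0.08, 0, 0, 0], [1, 0, 0, 0, 0, 0, 0], [1, 0, 0, 0, 0, 0, 0], [1, 0, 0, 0, 0, 0, 0], [1, 0, 0, 0, 0, 0, 0]]]'

```text
t: 2.82
ee_pos: [520.9, -92.4, 83.3]
orientation: [3.134, -0.215, 0.002]
ft_force: [0.5, 0.2, 0.6]
width: 29.0
grasp_force: 0.0
```

Request:
servo_tool --plan '[[[1, 0, 0, 0, 0, 0, 0], [1, 0, 0, 0, 0, 0, 0], [1, 0, 0, 0, 0, 0, 0]]]'

```text
t: 3.07
ee_pos: [520.7, -92.4, 83.0]
orientation: [3.134, -0.215, 0.001]
ft_force: [-0.7, 0.5, 4.6]
width: 21.4
grasp_force: 30.0
```

Request:
servo_tool --plan '[[[1, 0, 0, 0.5, 0, 0, 0], [1, 0, 0, 0.9, 0, 0, 0], [1, 0, 0, 0.9, 0, 0, 0], [1, 0.05, 0.3, 0.9, 0, 0, 0.5], [1, 0.1, 0.5, 0.8, 0, 0, 0.5]]]'

```text
t: 3.48
ee_pos: [526.2, -61.1, 244.5]
orientation: [3.14, -0.079, 0.0]
ft_force: [1.5, 0.8, -1.4]
width: 21.2
grasp_force: 30.0
```

Request:
servo_tool --plan '[[[1, 0.1, 0.7, 0.6, 0, 0, 0.6], [1, 0.1, 0.8, 0.5, 0, 0, 0.6], [1, 0.1, 0.8, 0.4, 0, 0, 0.6], [1, 0.1, 0.9, 0.3, 0, 0, 0.6], [1, 0.1, 0.9, 0.1, 0, 0, 0.6]]]'

```text
t: 3.9
ee_pos: [547.1, 105.2, 320.9]
orientation: [-3.123, -0.335, -0.005]
ft_force: [1.5, 0.2, -0.9]
width: 21.1
grasp_force: 30.0
```

Request:
servo_tool --plan '[[[1, 0.1, 0.7, 0, 0, 0, 0.3], [1, 0.1, 0.4, 0, 0, 0, 0], [1, 0, 0, 0, 0, 0, 0], [1, 0, 0, 0, 0, 0, 0], [1, 0, 0, 0, 0, 0, 0]]]'

```text
t: 4.32
ee_pos: [554.1, 146.9, 318.2]
orientation: [3.119, 0.373, -0.002]
ft_force: [0.2, -0.7, -0.5]
width: 21.1
grasp_force: 30.0
```

```bash
python3 - <<'E'
from tube import *; import pickle
o,im,p=look('w2'); print({k:np.round(o[k],3) for k in ('t','ee_pos','orientation','qpos','ft_force','moment','width','grasp_force')})
pickle.dump((o['ee_pos'],o['orientation']),open('w2.pkl','wb'))
E
```

```text
{'t': np.float64(4.317), 'ee_pos': array([554.114, 146.935, 318.186]), 'orientation': array([ 3.119e+00,  3.730e-01, -2.000e-03]), 'qpos': array([ 0.239,  0.33 ,  1.732, -0.   ,  1.08 ,  1.572]), 'ft_force': array([ 0.245, -0.674, -0.522]), 'moment': array([-0.078,  0.006, -0.009]), 'width': np.float64(21.12), 'grasp_force': np.float64(30.0)}
```

View pics/w2.png

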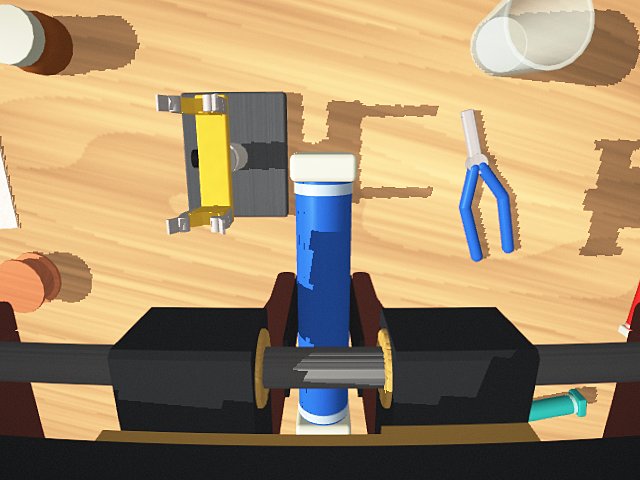

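The wrist view shows the blue tube held along the tool's x axis (columns 297–351, front cap at row 155–182). The foot spans (183–288, 92–216), the bar spans (197–231, 105–210), and clips lie at rows 102 and 222.

```bash
python3 - <<'E'
from tube import *; import pickle
im=cv2.imread('pics/w2.png')[:,:,::-1].copy(); p=vision.camera_params('wrist'); ee,rv=pickle.load(open('w2.pkl','rb'))
hsv=cv2.cvtColor(im,cv2.COLOR_RGB2HSV)
# foot: edge lines from dark grey pixels; fit each side robustly
m=cv2.inRange(hsv,(0,0,0),(180,70,130)); k=np.zeros_like(m); k[80:230,175:292]=m[80:230,175:292]
m=cv2.morphologyEx(k,cv2.MORPH_OPEN,np.ones((5,5)))
n,l,s,_=cv2.connectedComponentsWithStats(m); m=(l==1+np.argmax(s[1:,4]))
B=cv2.boxPoints(rect(m)); w=onz(B,14,p,ee,rv); print('foot px',B.round(0).tolist()); print(w.round(1),w.mean(0).round(1))
for i in range(4): e=w[i]-w[i-1]; print(np.linalg.norm(e).round(1),np.arctan2(e[1],e[0]).round(3))
# bar
y=mask(im,(20,120,90),(35,255,255),(185,118,245,204)); R=[]
for r in range(122,202): c=np.flatnonzero(y[r]); R.append((r,c.min(),c.max()))
R=np.array(R,float); a=np.polyfit(R[:,0],R[:,1],1);b=np.polyfit(R[:,0],R[:,2],1); print('bar left/right',a,b,np.polyval(a,160),np.polyval(b,160))
pickle.dump((w.mean(0)),open('foot.pkl','wb'))
for z in (80,92,104):
    L=onz([[np.polyval(a,r)-.5,r] for r in (122,201)]+[[np.polyval(b,r)+.5,r] for r in (122,201)],z,p,ee,rv)
    e=L[0]-L[1]; e/=np.linalg.norm(e); f=L[2]-L[3]; nrm=np.array([-e[1],e[0],0])
    print(z,'yaw',np.arctan2(e[1],e[0]).round(3),np.arctan2(f[1],f[0]).round(3),'width',abs((L[2]-L[0])@nrm).round(2),'mid',L.mean(0).round(1),'lat vs foot',((L.mean(0)-w.mean(0))@nrm).round(2))
    q=onz([[231,102],[231,222]],z+43,p,ee,rv); 
# held tube: edge columns & cap front
t=mask(im,(100,120,40),(130,255,255),(280,180,365,300)); R=np.array([(r,*np.flatnonzero(t[r])[[0,-1]]) for r in range(200,260)],float); mid=np.c_[(R[:,1]+R[:,2])/2,R[:,0]]
T=onz(mid[[0,-1]],ee[2]-71+6,p,ee,rv); e=T[0]-T[1]; print('tube yaw',np.arctan2(e[1],e[0]),'tool yaw',2*np.arctan2(rv[1],rv[0])); 
th=2*np.arctan2(rv[1],rv[0]); tx=np.array([np.cos(th),np.sin(th),0]); print('tube lateral vs tcp',(T-ee)@np.array([-tx[1],tx[0],0]))
c=onz([[323,154.5],[323,181.5]],ee[2]-71+12,p,ee,rv); print('cap far/near along x',(c-ee)@tx)
E
```

```text
foot px [[228.0, 93.0], [286.0, 92.0], [288.0, 216.0], [230.0, 217.0]]
[[639.1 259.3  14. ]
 [652.3 206.5  14. ]
 [537.4 179.1  14. ]
 [522.8 235.6  14. ]] [587.9 220.1  14. ]
118.7 0.201
54.4 -1.326
118.1 -2.908
58.3 1.824
bar left/right [7.04758556e-02 1.87230649e+02] [5.46413502e-02 2.21125422e+02] 198.50678621659628 229.86803797468346
80 yaw 0.24 0.242 width 26.28 mid [580.8 243.7  80. ] lat vs foot 24.55
92 yaw 0.24 0.242 width 25.3 mid [582.3 240.6  92. ] lat vs foot 21.26
104 yaw 0.24 0.242 width 24.32 mid [583.8 237.6 104. ] lat vs foot 17.98
tube yaw 0.23907045759948117 tool yaw 0.23793184334099704
tube lateral vs tcp [-0.10429399 -0.13088154]
cap far/near along x [62.77584136 53.24909302]
```

Bar and foot agree: the stand's middle is at about (583, 240.5), yaw 0.24, with the bar top about 92 mm up, so home is about 129 mm. I'll go above it and check centring from straight above.

Request:
servo_tool --plan '[[[1, 0.2, 0.6, 0, 0, 0, 0], [1, 0.25, 0.9, 0, 0, 0, 0], [1, 0.25, 0.8, 0, 0, 0, 0], [1, 0.02, 0.03, -0.6, 0, 0, 0], [1, 0, 0, -0.7, 0, 0, 0]]]'

```text
t: 4.78
ee_pos: [585.2, 241.7, 268.1]
orientation: [-3.118, -0.373, -0.008]
ft_force: [-0.4, -1.0, -1.3]
width: 21.1
grasp_force: 30.0
```

Request:
servo_tool --plan '[[[1, 0, 0, -0.5, 0, 0, 0], [1, 0, 0, 0, 0, 0, 0], [1, 0, 0, 0, 0, 0, 0], [1, 0, 0, 0, 0, 0, 0]]]'

```text
t: 5.12
ee_pos: [584.2, 240.1, 247.9]
orientation: [-3.119, -0.371, -0.002]
ft_force: [-0.4, 0.1, -1.1]
width: 21.7
grasp_force: 30.0
```

```bash
python3 - <<'E'
from tube import *; import pickle
o,im,p=look('w3'); print({k:np.round(o[k],3) for k in ('t','ee_pos','orientation','qpos','ft_force','moment','width')})
pickle.dump((o['ee_pos'],o['orientation']),open('w3.pkl','wb'))
cv2.imwrite('pics/w3c.png',cv2.resize(im[0:300,180:460,::-1],None,fx=2,fy=2,interpolation=cv2.INTER_NEAREST))
E
```

```text
{'t': np.float64(5.117), 'ee_pos': array([584.158, 240.113, 247.882]), 'orientation': array([-3.119e+00, -3.710e-01, -2.000e-03]), 'qpos': array([ 0.371,  0.495,  1.654, -0.   ,  0.99 ,  1.705]), 'ft_force': array([-0.386,  0.073, -1.06 ]), 'moment': array([ 0.003, -0.012, -0.009]), 'width': np.float64(21.651)}
```

View pics/w3c.png

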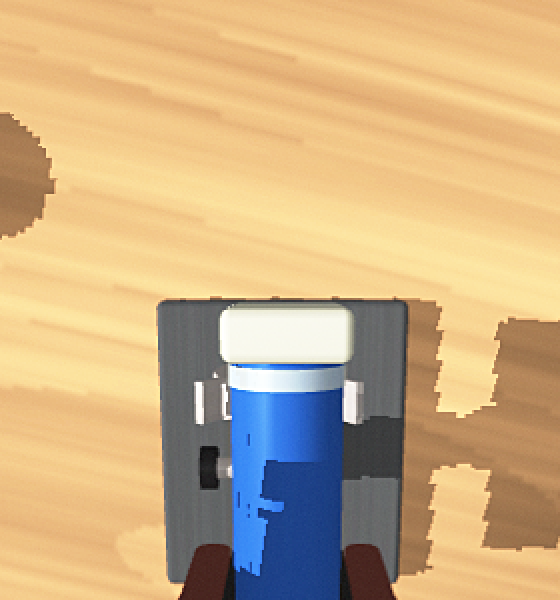

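The crop (2x, origin 180,0) shows the far jaws' outer edges at x=195 and 364 (middle 279.5), while the tube's middle is 286.5. The tube is therefore about 1.6 mm too far to the −y side and about 2 mm too far along +x. I'll correct that and descend.

Request:
servo_tool --plan '[[[1, -0.06, 0.025, -0.1, 0, 0, 0], [1, 0, 0, -0.15, 0, 0, 0], [1, 0, 0, -0.15, 0, 0, 0], [1, 0, 0, 0, 0, 0, 0], [1, 0, 0, 0, 0, 0, 0]]]'

```text
t: 5.58
ee_pos: [580.7, 241.7, 230.2]
orientation: [3.119, 0.373, -0.002]
ft_force: [0.4, 1.0, -1.2]
width: 21.7
grasp_force: 30.0
```

Request:
servo_tool --plan '[[[1, 0, 0, -0.04, 0, 0, 0], [1, 0, 0, -0.04, 0, 0, 0], [1, 0, 0, -0.04, 0, 0, 0], [1, 0, 0, 0, 0, 0, 0], [1, 0, 0, 0, 0, 0, 0]]]'

```text
t: 6.0
ee_pos: [580.9, 241.8, 225.8]
orientation: [3.119, 0.373, -0.0]
ft_force: [-0.2, 0.6, -0.1]
width: 21.2
grasp_force: 30.0
```

Request:
servo_tool --plan '[[[1, 0, 0, -0.04, 0, 0, 0], [1, 0, 0, -0.04, 0, 0, 0], [1, 0, 0, -0.04, 0, 0, 0], [1, 0, 0, 0, 0, 0, 0], [1, 0, 0, 0, 0, 0, 0]]]'

```text
t: 6.42
ee_pos: [580.9, 241.7, 220.9]
orientation: [3.119, 0.373, -0.0]
ft_force: [-0.2, 0.4, -1.4]
width: 20.9
grasp_force: 30.0
```

Request:
servo_tool --plan '[[[1, 0, 0, -0.04, 0, 0, 0], [1, 0, 0, -0.04, 0, 0, 0], [1, 0, 0, 0, 0, 0, 0], [1, 0, 0, 0, 0, 0, 0]]]'

```text
t: 6.75
ee_pos: [580.9, 241.8, 217.7]
orientation: [3.119, 0.373, -0.0]
ft_force: [0.3, 0.3, -1.2]
width: 21.6
grasp_force: 30.0
```

Request:
servo_tool --plan '[[[1, 0, 0, -0.05, 0, 0, 0], [1, 0, 0, 0, 0, 0, 0], [1, 0, 0, 0, 0, 0, 0]]]'

```text
t: 7.0
ee_pos: [580.9, 241.8, 215.8]
orientation: [3.119, 0.373, -0.0]
ft_force: [0.3, -0.0, -1.5]
width: 21.1
grasp_force: 30.0
```

Request:
servo_tool --plan '[[[1, 0, 0, -0.05, 0, 0, 0], [1, 0, 0, 0, 0, 0, 0], [1, 0, 0, 0, 0, 0, 0]]]'

```text
t: 7.25
ee_pos: [581.1, 241.7, 213.9]
orientation: [3.119, 0.373, 0.0]
ft_force: [0.5, -1.8, -0.5]
width: 21.2
grasp_force: 30.0
```

Request:
servo_tool --plan '[[[1, 0, 0, -0.05, 0, 0, 0], [1, 0, 0, 0, 0, 0, 0], [1, 0, 0, 0, 0, 0, 0]]]'

```text
t: 7.5
ee_pos: [581.3, 241.8, 212.2]
orientation: [-3.119, -0.373, -0.001]
ft_force: [0.7, -1.3, 2.9]
width: 21.1
grasp_force: 30.0
```

Request:
servo_tool --plan '[[[1, 0, 0, -0.05, 0, 0, 0], [1, 0, 0, 0, 0, 0, 0], [1, 0, 0, 0, 0, 0, 0]]]'

```text
t: 7.75
ee_pos: [581.4, 241.9, 210.4]
orientation: [-3.119, -0.373, -0.002]
ft_force: [-0.0, -1.0, 5.6]
width: 21.6
grasp_force: 30.0
```

Request:
servo_tool --plan '[[[1, 0, 0, -0.05, 0, 0, 0], [1, 0, 0, 0, 0, 0, 0], [1, 0, 0, 0, 0, 0, 0]]]'

```text
t: 8.0
ee_pos: [581.6, 241.9, 208.7]
orientation: [-3.119, -0.373, -0.003]
ft_force: [0.1, -2.0, 6.5]
width: 21.5
grasp_force: 30.0
```

Request:
servo_tool --plan '[[[1, 0, 0, -0.05, 0, 0, 0], [1, 0, 0, 0, 0, 0, 0], [1, 0, 0, 0, 0, 0, 0]]]'

```text
t: 8.25
ee_pos: [581.8, 242.0, 207.0]
orientation: [-3.119, -0.373, -0.004]
ft_force: [0.3, -1.7, 8.4]
width: 21.4
grasp_force: 30.0
```

Request:
servo_tool --plan '[[[1, 0, 0, -0.05, 0, 0, 0], [1, 0, 0, 0, 0, 0, 0], [1, 0, 0, 0, 0, 0, 0]]]'

```text
t: 8.5
ee_pos: [581.9, 242.0, 204.8]
orientation: [-3.119, -0.373, -0.004]
ft_force: [1.8, -2.0, 5.0]
width: 21.1
grasp_force: 30.0
```

Request:
servo_tool --plan '[[[1, 0, 0, -0.04, 0, 0, 0], [1, 0, 0, 0, 0, 0, 0], [1, 0, 0, 0, 0, 0, 0]]]'

```text
t: 8.75
ee_pos: [581.5, 241.9, 202.5]
orientation: [-3.119, -0.373, -0.002]
ft_force: [3.5, -0.9, 0.2]
width: 21.2
grasp_force: 30.0
```

Request:
servo_tool --plan '[[[1, 0, 0, -0.03, 0, 0, 0], [1, 0, 0, 0, 0, 0, 0], [1, 0, 0, 0, 0, 0, 0]]]'

```text
t: 9.0
ee_pos: [580.4, 241.5, 199.8]
orientation: [3.119, 0.373, -0.003]
ft_force: [3.4, -0.5, -7.9]
width: 21.3
grasp_force: 30.0
```

Request:
servo_tool --plan '[[[1, 0, 0, -0.03, 0, 0, 0], [1, 0, 0, 0, 0, 0, 0], [1, 0, 0, 0, 0, 0, 0]]]'

```text
t: 9.25
ee_pos: [580.4, 241.5, 199.3]
orientation: [3.119, 0.373, -0.003]
ft_force: [2.0, -2.5, -5.0]
width: 21.4
grasp_force: 30.0
```

Request:
servo_tool --plan '[[[1, 0, 0, -0.03, 0, 0, 0], [1, 0, 0, 0, 0, 0, 0], [1, 0, 0, 0, 0, 0, 0]]]'

```text
t: 9.5
ee_pos: [580.6, 241.5, 198.8]
orientation: [3.119, 0.373, -0.002]
ft_force: [-1.2, -4.4, 0.9]
width: 21.8
grasp_force: 30.0
```

Request:
servo_tool --plan '[[[1, 0, 0, -0.02, 0, 0, 0], [1, 0, 0, 0, 0, 0, 0], [1, 0, 0, 0, 0, 0, 0]]]'

```text
t: 9.75
ee_pos: [580.6, 241.5, 198.1]
orientation: [3.119, 0.373, -0.002]
ft_force: [-3.4, -4.8, 2.2]
width: 21.6
grasp_force: 30.0
```

Request:
servo_tool --plan '[[[1, 0, 0, -0.025, 0, 0, 0], [1, 0, 0, 0, 0, 0, 0], [1, 0, 0, 0, 0, 0, 0]]]'

```text
t: 10.0
ee_pos: [580.6, 241.5, 197.3]
orientation: [3.119, 0.373, -0.001]
ft_force: [-3.8, -5.6, 4.5]
width: 21.2
grasp_force: 30.0
```

It rests in the Vs: force is rising about 3 N/mm at the predicted home height. Releasing and going up.

Request:
servo_tool --plan '[[[-0.2, 0, 0, 0, 0, 0, 0], [-0.2, 0, 0, 0, 0, 0, 0], [-0.2, 0, 0, 0, 0, 0, 0], [-0.2, 0, 0, 0, 0, 0, 0], [-0.2, 0, 0, 0, 0, 0, 0]]]'

```text
t: 10.42
ee_pos: [581.1, 242.1, 196.9]
orientation: [-3.119, -0.373, -0.001]
ft_force: [0.1, 1.3, -0.4]
width: 50.9
grasp_force: 0.0
```

Request:
servo_tool --plan '[[[-0.2, 0, 0, 0.3, 0, 0, 0], [-0.2, 0, 0, 0.8, 0, 0, 0], [-0.2, 0, 0, 0.9, 0, 0, 0], [-0.2, 0, 0, 0.8, 0, 0, 0], [-0.2, 0, 0, 0.2, 0, 0, 0]]]'

```text
t: 10.83
ee_pos: [583.0, 242.7, 323.6]
orientation: [-3.117, -0.373, -0.014]
ft_force: [1.6, 0.0, -0.2]
width: 52.4
grasp_force: 0.0
```

Request:
servo_tool --plan '[[[-0.2, -0.7, -0.4, 0, 0, 0, 0], [-0.2, -0.7, -0.4, 0, 0, 0, 0], [-0.2, 0, 0, 0, 0, 0, 0], [-0.2, 0, 0, 0, 0, 0, 0]]]'

```text
t: 11.17
ee_pos: [524.0, 209.3, 317.4]
orientation: [-3.119, -0.372, -0.0]
ft_force: [0.5, 1.4, 0.3]
width: 52.6
grasp_force: 0.0
```

```bash
python3 - <<'E'
from tube import *
o,im,p=look('w4'); s=vision.get_image('scene')
print({k:np.round(o[k],3) for k in ('t','ee_pos','ft_force','width')})
a=cv2.resize(im[0:300,120:520,::-1],(400,300)); b=cv2.resize(s[190:290,340:473,::-1],(400,300),interpolation=cv2.INTER_CUBIC)
cv2.imwrite('pics/fin.png',np.hstack([a,b]))
E
```

```text
{'t': np.float64(11.167), 'ee_pos': array([523.959, 209.284, 317.371]), 'ft_force': array([0.504, 1.418, 0.343]), 'width': np.float64(52.597)}
```

View pics/fin.png

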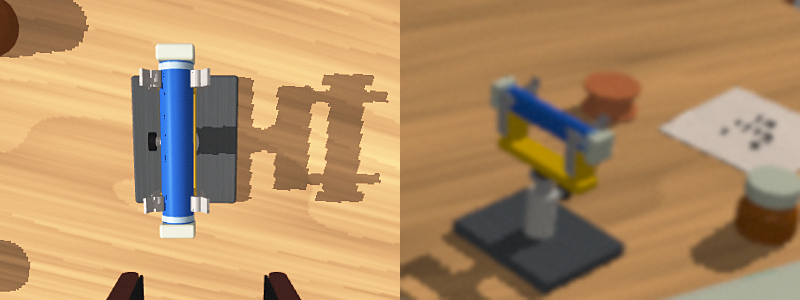

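The final pictures show the tube level in both clips: in the wrist view it runs from (176,50) to (177,230) with a jaw on each side at both ends, parallel to the bar in the scene view. The gripper is clear of it.

```bash
python3 -c "from workcell import close_job; print(close_job())"
```

```text
the job is handed in; nothing more can be done
None
```

The blue tube is in both clips, level in the final pictures, with the gripper released and clear, and the job is handed in at about 11 s; the hand-in gave no verdict, and the highest push reading was 8.4 N against the roughly 20 N limit.

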